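# Hold back the belt tensioner of a lining wheel

### The arm

A 6-joint arm with a two-finger parallel gripper is mounted at the origin on the work surface. World frame = base frame: x ahead of the robot, y to its left, z up, the work surface at z = 0. Lengths are in m, angles in rad, forces in N, time in s.
With the tool pointing down it reaches from about 0.425 to 0.95 m from the base axis. Payload 3.5 kg.
Tool frame: the origin (TCP) lies midway between the tips of the shut fingers; the grasp point (between the pads) lies grasp_offset behind it (grasp_offset is the distance from the TCP to the grasp point, in m); z points along the fingers, y is the direction in which the jaws open and shut (so a half turn about z gives the same grasp; the last joint's range is limited). The gripper opens to 85 mm and grips with 20 to 120 N. Pads are 22 mm wide; open, the fingers measure 114 mm over their backs; the gripper's body (76 mm by 85 mm) begins 54 mm behind the grasp point. The pads swing forward as they close: fully open they stand 13 mm farther back than shut.
Start: joints at [-1.392, 0.286, 1.577, -0, 1.279, -0.15], TCP at [0.218, -0.639, 0.231] pointing down, gripper open.
Joint ranges: [-2.77, 2.77], [-0.9, 2.22], [0.21, 2.48], [-1.53, 4.67], [0.24, 2.81], [-2.84, 2.84]. Speed limits (rad/s): [2.79, 2.79, 3.14, 3.14, 3.14, 3.14].

### API

Orientations are given as a unit quaternion [x, y, z, w].
In Python, from plant import * gives the robot as it stands.
- The arm moves only by the tool jog_arm, never from a script. Its argument "targets" is text: rows parted by semicolons, each of 7 numbers parted by spaces: the shift along the world's x, y, z in mm, then the turn, a rotation vector about the world's x, y, z in degrees, then the gripper's target within -1 to 1 (fully open at 1, half-way at 0, shut at -1). A call has 1 to 10 rows; each row shifts and turns the pose as measured when the row begins; what a row does not reach is not made up. A row lasts 1/12 s, in which the tool goes at most 41.7 mm and 7.16 degrees, less where a joint would pass 70% of its speed; a pose out of reach is approached as far as the arm can. A call with a gripper value outside its range is refused whole. The fingers move at their own pace and stop on an object; "force" is the grip in N (left out, the last holds). Time passes only in rows, so rows that do not move let the fingers close. It gives the time, the measured TCP pose, the force and the opening at its end, in the units of the state.
- get_state(): the state, without advancing time (a new reading comes with each control period).
- read_camera(name): name is "side" or "top" or "wrist"; returns a dict with "pixels" (480x640x3 uint8, blue, green, red), "mtx" (3x3 intrinsics, pixels), "dist_coeffs" ([k1, k2, p1, p2, k3] as OpenCV has them; the pictures are not rectified), "world_from_camera" (4x4, takes a point from camera to world coordinates). Camera axes: x right, y up, looking along -z (the intrinsics and any distortion apply to the point x, -y, -z); pixel columns grow to the right and rows downward; lengths in m; the calibration is good to about 2 mm. A picture is of the moment at which its call begins. There is no depth.
- sign_off(): hands the job in, once; it reports no verdict.
Trained networks look in a picture, given as the dict that the camera call returned (one of the last four; its "shot" number tells which), for a name from the list of things; names that differ only in an ending like _2 or _b are one class to them, and where a whole thing is asked for, a point or a joint stands for the part that bears it (a point fixed in the world has none). Each returns a list of dicts, best first, with "p" (0 to 1); they miss things now and then, are a little off and sometimes report something else, mostly with a low value. They report only what shows in the picture. A call takes as long as a camera call.
- spot_in(target, picture): "uv" ([column, row] in pixels, amid what is visible of it).
- silhouettes(target, picture): "mask" (480x640 bool, what is visible of it) and "uv" ([column, row] in pixels, amid what is visible of it).
- mark_of(target, picture): "uv" ([column, row] in pixels: a listed point, or the origin of a listed thing).
The state is a dict: "time": time; "qpos": joint angles; "dq": joint speeds; "joint_efforts": joint torques, N m; "eef_pos": TCP position; "tcp_rot": TCP orientation; "contact_force": force on the tool from outside, world axes, zero at the start; "wrist_torque": the same for the moment, N m; "opening": opening from 0.0 (shut) to 1.0 (fully open).
Only numpy, scipy, OpenCV 4.12 (cv2) and the standard library are available. Lean on these libraries where they do the work, as an engineer would, in place of code of your own. Each camera call takes 0.05 s, during which the arm holds its last target.

### The job

I want to slip a new drive belt onto this lining wheel. Pull the drive tray out of the machine's base by its handle, all the way to its stop, then push the sprung tensioner arm back by its upright black peg until the pawl has clicked in behind its catch tooth and the arm stands clearly past it, so that your hand and not the pawl carries the spring. Finish while still holding it there, with the tray fully out, and do not disturb the mugs and other things around.

Things in the scene. Friction and masses are not known exactly. Their poses are not given: they have to be found in the camera images.
- machine: Powered lining wheel (potter's bench machine), fixed: grey steel cabinet 400 mm deep, 360 mm wide, top 155 mm above the table, carrying a 250 mm wheelhead with a white plaster bat (centre 55 mm behind the cabinet's centre, top at 219 mm). Origin: centre of the cabinet's footprint, on the table. Its -x axis points out of the front, the way the tray slides out; z up.
- tray (a joint): Slide of the drive tray, m: 0 shut, 0.19 fully out against its stop; it stays where it is left (about 5 N of friction). The tray carries motor, two pulleys, tensioner arm and pawl. Its front panel is 10 mm thick, 126 mm tall, and its upper edge is 144 mm above the table.
- tray_handle (a point): Middle of the tray's steel bow handle: a round bar 12 mm thick, 108 mm long, level and parallel to the front panel, 120 mm above the table, its centre line 38 mm in front of the panel's front face (32 mm clear behind the bar). Axes parallel to the machine's (so -x is the direction of pulling). Moves with the tray.
- tensioner (a joint): Swing of the tensioner arm about its upright pivot, rad: 0 where its spring rests it, growing as it is pushed back (clockwise seen from above); end stop at 0.72. The spring resists at the peg with about 5 N at 0, 10 N at 0.5, 12 N at 0.72. At about 0.5 the pawl clicks in behind the catch tooth; let go after that, the arm falls back onto the pawl and rests at 0.49.
- tensioner_hinge (a point): Point on the arm's vertical pivot axis at the peg's mid height, 107 mm above the table; moves with the tray, axes turn with the arm. The arm is a flat dark steel bar 20 mm wide, 78 to 84 mm above the table, with a grey idler roller (36 mm) under it; the ratchet disc (72 mm) on its hub, with cap and pin, reaches 102 mm.
- release_peg: Upright black round peg, 16 mm thick and 46 mm tall, on the free end of the tensioner arm, 105 mm from the pivot axis. Origin: centre of its foot, 84 mm above the table; its top is at 130 mm. With the tray out nothing else within 40 mm of the peg's path rises above 96 mm. Hidden inside the cabinet while the tray is shut.
- pawl (a joint): Swing of the small spring pawl that rides on the ratchet disc, rad: 0 resting down on the disc (also when it has dropped in behind the tooth), about 0.11 while the tooth lifts it.
- mug_by_tray: white mug standing on the table just beyond the tray's path, beside the belt guard, 86 mm across, 105 mm tall, with an ear handle. Bystander. Origin: centre of its foot.
- mug_far: white mug standing on the right of the table, 86 mm across, 105 mm tall, with an ear handle. Bystander. Origin: centre of its foot.
- spanner: steel spanner, 160 mm long, lying on the table to the right of the robot. Bystander. Origin: middle of its underside.
- belt_guard: grey sheet-steel belt guard, 110 x 160 mm, 28 mm tall, lying on the table in front of the tray's path. Bystander. Origin: centre of its underside.
- rib: flat wooden throwing rib, about 85 x 80 mm, 6 mm thick, lying on top of the belt guard. Bystander. Origin on its underside.
- mould: plaster mould half, 130 x 150 mm, 85 mm tall, on the right of the table. Bystander. Origin: centre of its underside.

How it is judged:
On the way, in this order (a step that is already met when the one before it is completed fails the run):
1. the drive tray is pulled out to its stop (value of joint tray above 0.183 m), for 0.2 s.
2. the tensioner arm is pushed back past the click: the pawl has dropped in behind the tooth (value of joint tensioner above 0.53 rad and value of joint pawl below 0.05 rad), for 0.2 s.
At the end, for the whole second after the job is handed in: The tray is out to within 10 mm of its stop; the tensioner arm stands at more than 0.53 rad, clear of the pawl (which alone would hold it at 0.49), with the pawl down (under 0.05 rad); and the fingers bear on the peg with more than 3 N through the last second (all of step 2 and value of joint tray above 0.18 m and contact force between the fingers and release_peg above 3 N); the arm keeps its last pose, push and grip.
It fails at once if a mug is moved by more than 20 mm or tipped (distance of any of mug_by_tray, mug_far from where it was at the start of the episode above 0.02 m or angle between any of mug_by_tray, mug_far's own z axis and vertical above 0.2 rad).
It fails at once if the spanner, belt guard or rib is moved by more than 20 mm (distance of any of spanner, belt_guard, rib from where it was at the start of the episode above 0.02 m).
It fails at once if the mould is moved by more than 20 mm (distance of mould from where it was at the start of the episode above 0.02 m).
It also fails if it takes over 48 s, if anything falls off the work surface, if the arm or the gripper's body presses on something with over 40 N, if the wrist force passes 120 N, or if a joint passes its speed limit or range.

## Working session

There is one attempt and no reset: what is moved stays moved. The work goes in short steps, Python scripts to look and compute and a tool call to move; the robot and the scene stay as the last step left them, time stands still between calls to the robot, and variables do not carry over. Pictures are saved under pics/ and viewed, and the job is handed in when it is done.

Besides the shell and the picture viewer there is one more tool, called as name(argument=value, ...) on one line, values as JSON. jog_arm: Moves the arm, as the interface text tells. Its arguments: {"type":"object","properties":{"targets":{"type":"string"},"force":{"type":"number"}},"required":["targets"]}

```bash
ls; mkdir -p pics; cat > h.py <<'E'
from plant import *
import numpy as np, cv2
def ray(pic,uv):
    p=cv2.undistortPoints(np.array([[uv]],float),np.array(pic["mtx"]),np.array(pic["dist_coeffs"]))[0,0]
    T=np.array(pic["world_from_camera"]); d=T[:3,:3]@np.array([p[0],-p[1],-1]); return T[:3,3],d
def atz(pic,uv,z):
    o,d=ray(pic,uv); return o+d*(z-o[2])/d[2]
def tri(pics,uvs):
    A=np.zeros((3,3));b=np.zeros(3)
    for p,u in zip(pics,uvs):
        o,d=ray(p,u); d=d/np.linalg.norm(d); M=np.eye(3)-np.outer(d,d); A+=M;b+=M@o
    return np.linalg.solve(A,b)
def proj(pic,X):
    T=np.linalg.inv(np.array(pic["world_from_camera"])); c=T[:3,:3]@np.array(X,float)+T[:3,3]
    return cv2.projectPoints(np.array([[c[0],-c[1],-c[2]]]),np.zeros(3),np.zeros(3),np.array(pic["mtx"]),np.array(pic["dist_coeffs"]))[0].ravel()
E
python3 - <<'E'
from h import *
s=get_state(); print(s)
for n in ["side","top","wrist"]:
    p=read_camera(n); cv2.imwrite(f"pics/{n}0.png",p["pixels"])
    print(n,np.round(p["world_from_camera"],3).tolist())
    for t in ["machine","tray_handle","mug_by_tray","belt_guard","mould","rib","spanner"]:
        print(t,[(np.round(r["uv"],1).tolist(),round(r["p"],2), atz(p,r["uv"],0.12 if t=="tray_handle" else 0).round(3).tolist()) for r in mark_of(t,p)[:2]])
E
```

```text
pics
{'time': 0.0, 'qpos': array([-1.39201121e+00,  2.87202048e-01,  1.57817999e+00, -1.75939352e-05,
        1.27856290e+00, -1.49996574e-01]), 'dq': array([-1.02619462e-04,  6.28666901e-04,  5.13760492e-05, -8.11832464e-04,
        3.76448499e-04, -1.15084284e-03]), 'joint_efforts': array([-1.56779886e-03, -4.05978906e+01, -2.92628628e+01, -1.37963343e-04,
        5.71805664e-03, -5.49730181e-07]), 'eef_pos': array([ 0.21786016, -0.63818869,  0.22992128]), 'tcp_rot': array([ 9.86517128e-01,  1.63653818e-01, -2.53492783e-05, -1.17589972e-03]), 'contact_force': array([-9.16940988e-05, -3.98306278e-01, -2.99808603e-01]), 'wrist_torque': array([ 0.04580791, -0.01884908,  0.0033385 ]), 'opening': 1.0024623474247827}
side [[-0.679, -0.695, 0.237, 0.826], [0.734, -0.646, 0.211, 0.211], [0.006, 0.317, 0.948, 1.282], [0.0, 0.0, 0.0, 1.0]]
machine []
tray_handle [([319.1, 264.8], 0.58, [0.588, 0.001, 0.12])]
mug_by_tray [([231.6, 230.2], 0.96, [0.662, -0.284, 0.0])]
belt_guard [([266.2, 192.8], 0.92, [0.506, -0.294, 0.0])]
mould [([224.0, 146.0], 0.85, [0.482, -0.507, 0.0])]
rib [([257.2, 190.5], 0.76, [0.519, -0.319, 0.0])]
spanner []
top [[0.014, 0.995, -0.096, 0.417], [-1.0, 0.013, -0.013, -0.078], [-0.012, 0.096, 0.995, 1.244], [0.0, 0.0, 0.0, 1.0]]
machine []
tray_handle [([303.1, 218.5], 0.84, [0.584, 0.001, 0.12])]
mug_by_tray [([415.2, 198.3], 0.93, [0.658, -0.283, 0.0])]
belt_guard [([419.6, 256.2], 0.61, [0.507, -0.294, 0.0])]
mould [([502.6, 264.0], 0.63, [0.489, -0.507, 0.0])]
rib [([423.9, 248.0], 0.72, [0.528, -0.305, 0.0])]
spanner [([481.9, 325.5], 0.63, [0.332, -0.451, 0.0])]
wrist [[0.323, 0.895, 0.309, 0.298], [-0.946, 0.306, 0.105, -0.612], [-0.0, -0.326, 0.945, 0.375], [0.0, 0.0, 0.0, 1.0]]
machine []
tray_handle []
mug_by_tray []
belt_guard []
mould []
rib []
spanner [([170.0, 24.4], 0.7, [0.335, -0.452, 0.0])]
```

View pics/side0.png

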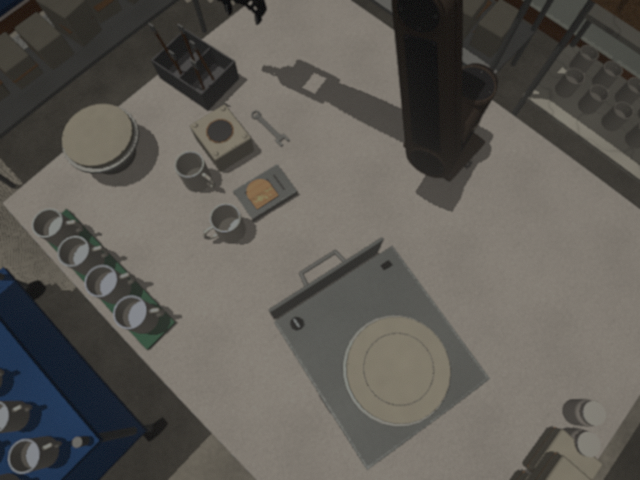

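View pics/top0.png

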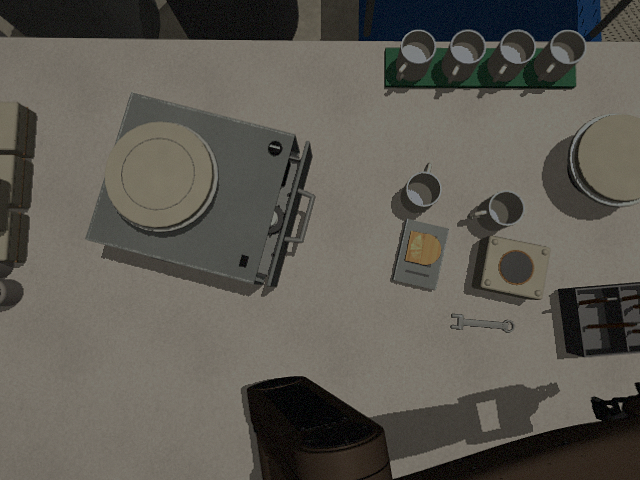

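```bash
python3 - <<'E'
from h import *
p=read_camera("top"); q=read_camera("side")
h=mark_of("tray_handle",p)[0]["uv"];g=mark_of("tray_handle",q)[0]["uv"];print(h,g,tri([p,q],[h,g]))
cs=[atz(p,u,.155) for u in [(131,94),(298,133),(252,283),(86,240)]]
for c in cs: print(c.round(3))
print("front edge ang",np.degrees(np.arctan2(*(cs[1]-cs[2])[[1,0]])),np.degrees(np.arctan2(*(cs[0]-cs[3])[[1,0]])),"side",np.degrees(np.arctan2(*(cs[1]-cs[0])[[1,0]])),np.degrees(np.arctan2(*(cs[2]-cs[3])[[1,0]])), np.linalg.norm(cs[1]-cs[0]))
a=p["pixels"][80:310,70:340]; cv2.imwrite("pics/t1.png",cv2.resize(a,None,fx=2.6,fy=2.6,interpolation=cv2.INTER_CUBIC))
a=q["pixels"][220:340,250:410]; cv2.imwrite("pics/s1.png",cv2.resize(a,None,fx=4,fy=4,interpolation=cv2.INTER_CUBIC))
m=silhouettes("tray_handle",p); print(len(m), m and (m[0]["p"],m[0]["uv"],m[0]["mask"].sum()))
E
```

```text
[305.6, 216.9] [316.8, 262.7] [ 0.58766422 -0.00565708  0.12393012]
[0.869 0.409 0.155]
[0.779 0.015 0.155]
[0.43  0.112 0.155]
[0.523 0.494 0.155]
front edge ang -15.528253532386383 -13.76883813674847 side -102.75998874621081 -103.68823666209192 0.4043936340218354
2 (0.6, [286.8, 214.1], np.int64(3369))
```

View pics/t1.png

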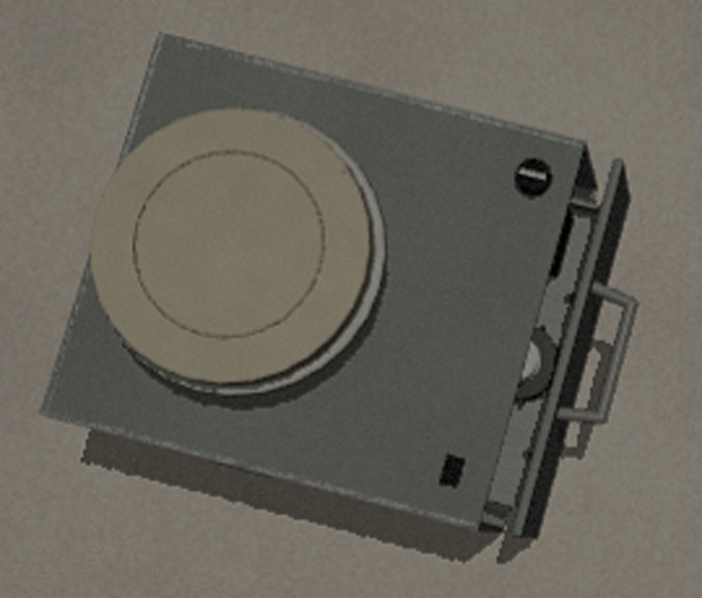

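View pics/s1.png

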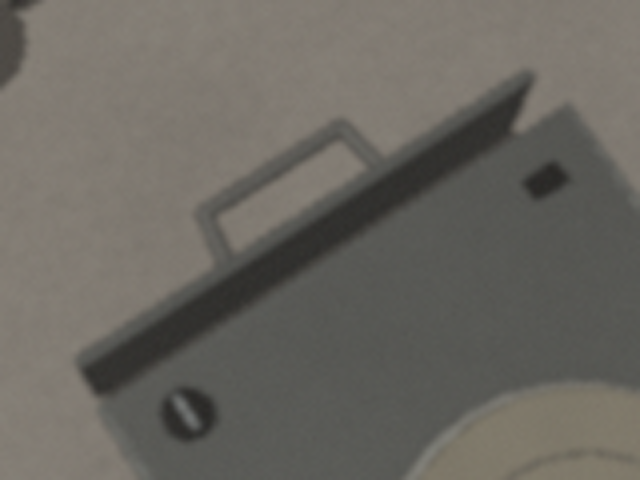

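```bash
python3 - <<'E'
from h import *
p=read_camera("top"); q=read_camera("side")
A=[atz(p,(313.8,195.4),.12),atz(p,(302.3,240.8),.12)]
B=[atz(q,(301.25,272.5),.12),atz(q,(335.5,250.5),.12)]
for x in (A,B): print(np.round(x,3),((x[0]+x[1])/2).round(4),np.linalg.norm(x[0]-x[1]),np.degrees(np.arctan2(*(x[0]-x[1])[[1,0]])))
# panel top edge ends z .144
C=[atz(p,(70+618/2.6,80+162/2.6),.144),atz(p,(70+520/2.6,80+532/2.6),.144)]
print(np.round(C,3),np.degrees(np.arctan2(*(C[0]-C[1])[[1,0]])),np.linalg.norm(C[0]-C[1]))
E
```

```text
[[ 0.639 -0.023  0.12 ]
 [ 0.531  0.002  0.12 ]] [ 0.585  -0.0104  0.12  ] 0.11162362621073948 -13.0702869824521
[[ 0.635 -0.019  0.12 ]
 [ 0.529  0.006  0.12 ]] [ 0.5819 -0.0064  0.12  ] 0.10839266932295302 -13.443475564183338
[[ 0.761 -0.008  0.144]
 [ 0.427  0.072  0.144]] -13.477128241895315 0.3437088525902489
```

jog_arm(targets="18 32 4 0 0 -4 -0.4;18 32 4 0 0 -4 -0.4;18 32 2 0 0 -4 -0.4;18 32 2 0 0 -4 -0.4;18 32 0 0 0 -4 -0.4;18 32 0 0 0 -4 -0.4;18 32 0 0 0 -4 -0.4;18 32 0 0 0 -4 -0.4;18 32 0 0 0 0 -0.4;18 32 0 0 0 0 -0.4", force=40)

```text
time: 2.38
eef_pos: [0.3982, -0.311, 0.2431]
tcp_rot: [0.991, -0.136, 0.001, 0.002]
contact_force: [0.7, -0.5, 1.1]
opening: 0.3
```

```bash
python3 - <<'E'
from h import *
import plant
print([n for n in dir(plant) if not n.startswith('__')]); print(getattr(plant,'grasp_offset',None))
E
```

```text
['Unreachable', 'get_state', 'grasp_offset', 'mark_of', 'read_camera', 'sign_off', 'silhouettes', 'spot_in']
0.0187
```

jog_arm(targets="20 33 0 0 0 2 -0.4;20 33 0 0 0 0 -0.4;20 33 0 0 0 0 -0.4;20 33 0 0 0 0 -0.4;20 33 0 0 0 0 -0.4;20 33 0 0 0 0 -0.4;20 33 0 0 0 0 -0.4;20 33 0 0 0 0 -0.4;14 22 0 0 0 0 -0.4;0 0 0 0 0 0 -0.4")

```text
time: 3.22
eef_pos: [0.5801, -0.0031, 0.2471]
tcp_rot: [0.993, -0.115, 0.006, 0.002]
contact_force: [-0.2, -0.1, -0.8]
opening: 0.3
```

```bash
python3 - <<'E'
from h import *
s=get_state();print(s["eef_pos"],s["tcp_rot"],s["opening"],s["qpos"])
p=read_camera("wrist");cv2.imwrite("pics/w1.png",p["pixels"])
t=np.array(s["eef_pos"]);
print("tcp proj",proj(p,t),[ (m["p"],m["uv"],atz(p,m["uv"],.12).round(4)) for m in mark_of("tray_handle",p)])
E
```

```text
[ 0.5800713  -0.00307434  0.24711299] [ 0.99334718 -0.11498713  0.00588811  0.00216296] 0.3000451163412313 [-0.17857221  0.06007577  1.80562599 -0.00374704  1.26386642  1.62382339]
tcp proj [321.04734053 321.67850589] [(0.58, [326.4, 227.8], array([ 0.5864, -0.0089,  0.12  ]))]
```

View pics/w1.png

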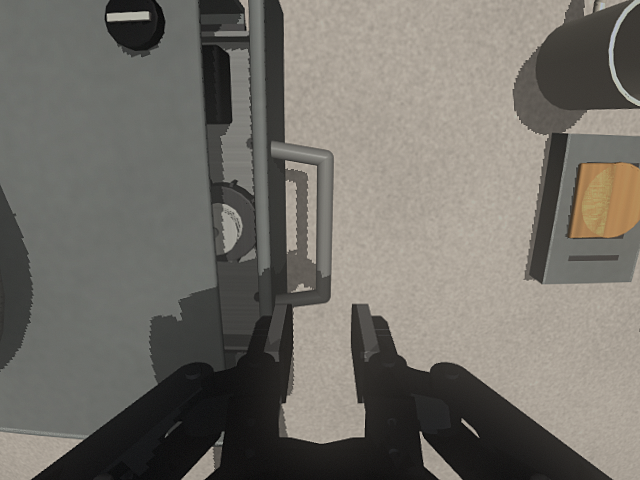

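```bash
python3 - <<'E'
from h import *
p=read_camera("wrist")
a,b=atz(p,(326,153),.12),atz(p,(323,297),.12);print(a,b,(a+b)/2,np.linalg.norm(a-b),np.degrees(np.arctan2(*(a-b)[[1,0]])))
from scipy.spatial.transform import Rotation as R
s=get_state();M=R.from_quat(s["tcp_rot"]).as_matrix();print(M.round(3),np.degrees(np.arctan2(M[1,1],M[0,1])))
E
```

```text
[ 0.63880312 -0.02440684  0.12      ] [0.52907469 0.00357473 0.12      ] [ 0.58393891 -0.01041605  0.12      ] 0.11323999780536763 -14.305950628416007
[[ 0.973 -0.232  0.009]
 [-0.232 -0.973 -0.008]
 [ 0.011  0.005 -1.   ]] -103.42159441336592
```

jog_arm(targets="4 -6 -20 0 0 0 -0.4;0 0 -25 0 0 0 -0.4;0 0 -25 0 0 0 -0.4;0 0 -25 0 0 0 -0.4;0 0 -20 0 0 0 -0.4;0 0 -10 0 0 0 -0.4;0 0 0 0 0 0 -0.4")

```text
time: 3.95
eef_pos: [0.5821, -0.0245, 0.1259]
tcp_rot: [0.992, -0.124, 0.012, 0.004]
contact_force: [0.6, 1.8, 4.4]
opening: 0.299
```

```bash
python3 - <<'E'
from h import *
s=get_state();print(s["eef_pos"],s["contact_force"])
p=read_camera("wrist");cv2.imwrite("pics/w2.png",p["pixels"])
E
```

```text
[ 0.58209445 -0.02446866  0.12592216] [0.59802075 1.78945437 4.41063703]
```

View pics/w2.png

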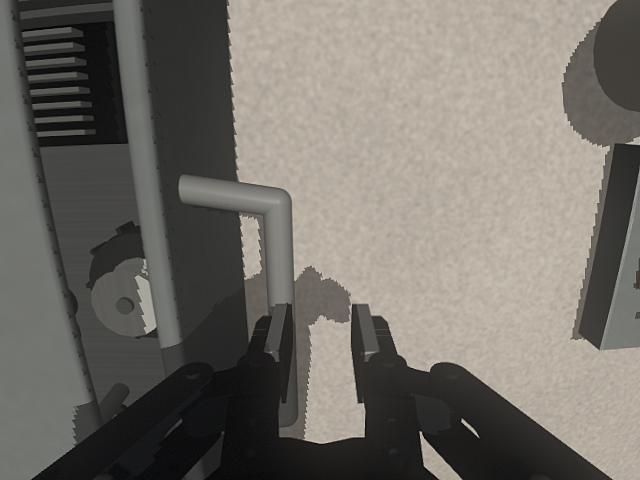

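jog_arm(targets="0 2 15 0 0 0 -0.4;0 2 15 0.6 1.3 0 -0.4;0 4 0 0 0 0 -0.4;0 4 0 0 0 0 -0.4;0 0 0 0 0 0 -0.4;0 0 0 0 0 0 -0.4")

```text
time: 4.5
eef_pos: [0.5802, -0.0182, 0.158]
tcp_rot: [0.992, -0.129, 0.0, 0.001]
contact_force: [-0.2, -0.0, -0.4]
opening: 0.3
```

```bash
cat > st.py <<'E'
from h import *
from scipy.spatial.transform import Rotation as R
import sys
s=get_state();M=R.from_quat(s["tcp_rot"]).as_matrix();print(s["time"],s["eef_pos"].round(4),"z",M[:,2].round(3),"yaw",np.degrees(np.arctan2(M[1,1],M[0,1])).round(2),s["contact_force"].round(1),s["opening"].round(3))
for n in sys.argv[1:]:
    c,f=n.split(":"); p=read_camera(c);cv2.imwrite(f"pics/{f}.png",p["pixels"])
    print("tcp px",proj(p,s["eef_pos"]).round(1))
    for t in ["tray_handle","release_peg","tensioner_hinge"]:
        z=.12 if t=="tray_handle" else .084 if t=="release_peg" else .107
        print(t,[(round(r["p"],2),np.round(r["uv"],1).tolist(),atz(p,r["uv"],z).round(4).tolist()) for r in mark_of(t,p)[:2]])
E
python3 st.py wrist:w3
```

```text
Traceback (most recent call last):
  File "st.py", line 4, in <module>
    s=get_state();M=R.from_quat(s["tcp_rot"]).as_matrix();print(s["time"],s["eef_pos"].round(4),"z",M[:,2].round(3),"yaw",np.degrees(np.arctan2(M[1,1],M[0,1])).round(2),s["contact_force"].round(1),s["opening"].round(3))
                                                                                                                                                                                                     ^^^^^^^^^^^^^^^^^^
AttributeError: 'float' object has no attribute 'round'
```

```bash
sed -i 's/s\["opening"\].round(3)/round(s["opening"],3)/; s/print(s\["time"\]/print(round(s["time"],2)/' st.py
python3 st.py wrist:w3
```

```text
4.5 [ 0.5802 -0.0182  0.158 ] z [ 0.    -0.002 -1.   ] yaw -104.82 [-0.2 -0.  -0.4] 0.3
tcp px [321.  321.7]
tray_handle [(0.91, [296.9, 281.6], [0.5855, -0.0063, 0.12]), (0.68, [635.8, 223.7], [0.5705, -0.1917, 0.12])]
release_peg []
tensioner_hinge []
```

View pics/w3.png

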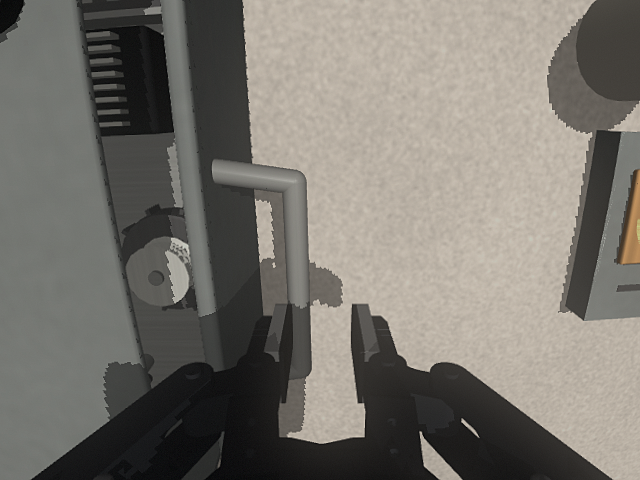

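jog_arm(targets="2 6 0 0 0 1.4 -0.4;1 6 -6 0 0 0 -0.4;0 1 0 0 0 0 -0.4;0 0 0 0 0 0 -0.4")

```text
time: 5.03
eef_pos: [0.583, -0.0034, 0.1499]
tcp_rot: [0.993, -0.115, -0.001, 0.001]
contact_force: [0.2, -0.1, 0.0]
opening: 0.299
```

```bash
python3 st.py
```

```text
5.03 [ 0.583  -0.0034  0.1499] z [-0.002 -0.001 -1.   ] yaw -103.25 [ 0.2 -0.1  0. ] 0.299
```

jog_arm(targets="0 -3 -4 0 0 0 -0.4;0 0 -6 0 0 0 -0.4;0 0 0 0 0 0 -0.4")

```text
time: 5.28
eef_pos: [0.5828, -0.0059, 0.1384]
tcp_rot: [0.993, -0.115, -0.001, 0.001]
contact_force: [-0.9, -0.3, 0.8]
opening: 0.299
```

```bash
python3 st.py wrist:w4
```

```text
5.28 [ 0.5828 -0.0059  0.1384] z [-0.003 -0.002 -1.   ] yaw -103.17 [-0.9 -0.3  0.8] 0.299
tcp px [321.  321.7]
tray_handle [(0.84, [321.4, 295.6], [0.5861, -0.0069, 0.12])]
release_peg []
tensioner_hinge []
```

View pics/w4.png

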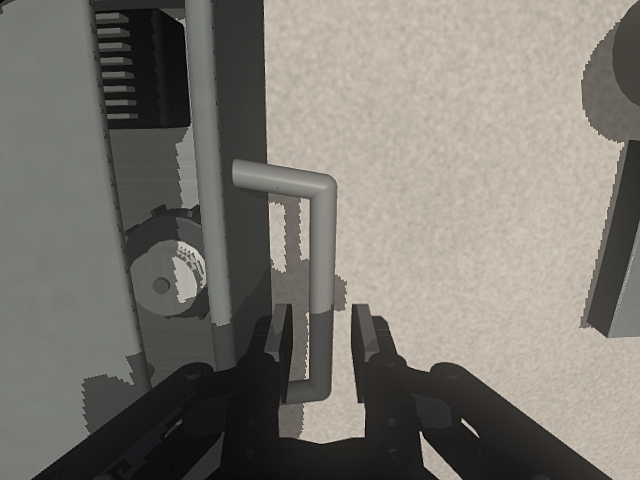

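jog_arm(targets="0 0 -8 0 0 0 -0.4;0 0.5 -8 0 0 0 -0.4;0 0.5 -8 0 0 0 -0.4;0 0.5 -8 0 0 0 -0.4;0 0 -3 0 0 0 -0.4;0 0 0 0 0 0 -0.4")

```text
time: 5.98
eef_pos: [0.5837, -0.0047, 0.1017]
tcp_rot: [0.993, -0.115, 0.0, 0.001]
contact_force: [-0.6, 0.4, -0.8]
opening: 0.298
```

```bash
python3 st.py
```

```text
5.98 [ 0.5837 -0.0047  0.1017] z [ 0.    -0.002 -1.   ] yaw -103.21 [-0.6  0.4 -0.8] 0.298
```

Straddling the bar. Close gently.

jog_arm(targets="0 0 0 0 0 0 -1;0 0 0 0 0 0 -1;0 0 0 0 0 0 -1;0 0 0 0 0 0 -1;0 0 0 0 0 0 -1", force=40)

```text
time: 6.4
eef_pos: [0.5832, -0.0051, 0.1011]
tcp_rot: [0.993, -0.116, -0.001, 0.001]
contact_force: [-0.3, -1.2, -1.3]
opening: 0.126
```

```bash
python3 st.py
```

```text
6.4 [ 0.5832 -0.0051  0.1011] z [-0.001 -0.002 -1.   ] yaw -103.28 [-0.3 -1.2 -1.3] 0.126
```

jog_arm(targets="-2.3 -9.7 0 0 0 0 -1;-3.5 -14.6 0 0 0 0 -1;-3.5 -14.6 0 0 0 0 -1;-3.5 -14.6 0 0 0 0 -1;-3.5 -14.6 0 0 0 0 -1;-3.5 -14.6 0 0 0 0 -1;-3.5 -14.6 0 0 0 0 -1")

```text
time: 6.98
eef_pos: [0.5628, -0.0871, 0.101]
tcp_rot: [0.993, -0.117, 0.004, -0.017]
contact_force: [2.1, 5.9, -1.2]
opening: 0.121
```

```bash
python3 st.py
```

```text
6.98 [ 0.5628 -0.0871  0.101 ] z [ 0.012  0.032 -0.999] yaw -103.46 [ 2.1  5.9 -1.2] 0.121
```

jog_arm(targets="-3 -12 0 -0.4 0 0 -1;-3 -12 0 -0.4 0.2 0 -1;-3 -12 0 -0.4 0.2 0 -1;-2 -9 0 0 0 0 -1;-2 -8 0 0 0 0 -1")

```text
time: 7.4
eef_pos: [0.5509, -0.1348, 0.101]
tcp_rot: [0.993, -0.119, 0.004, -0.014]
contact_force: [1.6, 5.9, -2.1]
opening: 0.124
```

```bash
python3 st.py
```

```text
7.4 [ 0.5509 -0.1348  0.101 ] z [ 0.011  0.027 -1.   ] yaw -103.64 [ 1.6  5.9 -2.1] 0.124
```

jog_arm(targets="-2 -8 0 0 0 0 -1;-2 -8 0 0 0 0 -1;-2 -8 0 0 0 0 -1;-2 -8 0 0 0 0 -1")

```text
time: 7.73
eef_pos: [0.544, -0.1626, 0.101]
tcp_rot: [0.993, -0.119, 0.005, -0.02]
contact_force: [2.6, 6.1, -1.1]
opening: 0.122
```

```bash
python3 st.py
```

```text
7.73 [ 0.544  -0.1626  0.101 ] z [ 0.015  0.039 -0.999] yaw -103.66 [ 2.6  6.1 -1.1] 0.122
```

jog_arm(targets="-1.4 -6 0 0 0 0 -1;-1.4 -6 0 0 0 0 -1;-1.4 -6 0 0 0 0 -1")

```text
time: 7.98
eef_pos: [0.5437, -0.1632, 0.1008]
tcp_rot: [0.991, -0.124, 0.008, -0.042]
contact_force: [8.2, 19.1, -1.0]
opening: 0.122
```

```bash
python3 st.py wrist:w5 side:s5
```

```text
7.98 [ 0.5437 -0.1632  0.1008] z [ 0.026  0.081 -0.996] yaw -104.25 [ 8.2 19.1 -1. ] 0.122
tcp px [321.2 321.6]
tray_handle [(0.84, [321.2, 342.2], [0.5453, -0.1653, 0.12])]
release_peg [(0.56, [72.7, 310.3], [0.5664, -0.0275, 0.084])]
tensioner_hinge []
tcp px [286.2 216.3]
tray_handle [(0.67, [255.9, 188.7], [0.5465, -0.2763, 0.12]), (0.65, [283.9, 215.7], [0.5513, -0.1631, 0.12])]
release_peg [(0.49, [313.9, 254.7], [0.5689, -0.0353, 0.084])]
tensioner_hinge [(0.89, [359.6, 256.8], [0.4951, 0.0629, 0.107])]
```

View pics/s5.png

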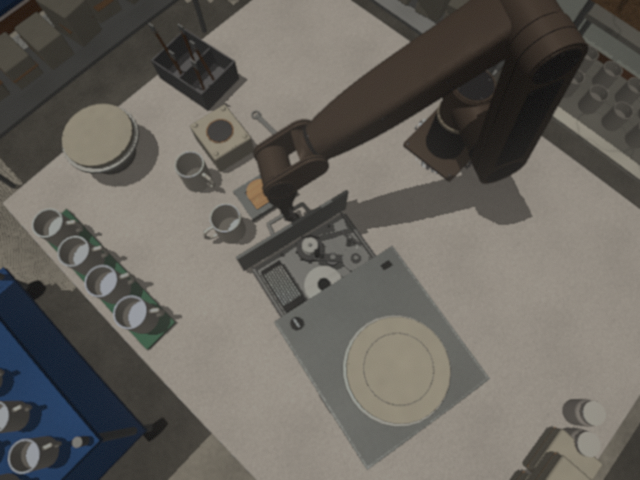

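jog_arm(targets="0 0 0 0 0 0 -0.4;0 0 0 0 0 0 -0.4;0 0 0 0 0 0 -0.4")

```text
time: 8.63
eef_pos: [0.5445, -0.1612, 0.1012]
tcp_rot: [0.992, -0.121, 0.008, -0.041]
contact_force: [0.4, 0.0, -0.2]
opening: 0.299
```

```bash
python3 st.py wrist:w6
```

```text
8.63 [ 0.5445 -0.1612  0.1012] z [ 0.026  0.08  -0.996] yaw -103.95 [ 0.4  0.  -0.2] 0.299
tcp px [321.2 321.7]
tray_handle [(0.8, [327.2, 343.0], [0.5451, -0.1654, 0.12])]
release_peg [(0.61, [73.4, 307.6], [0.5678, -0.0264, 0.084])]
tensioner_hinge []
```

View pics/w6.png

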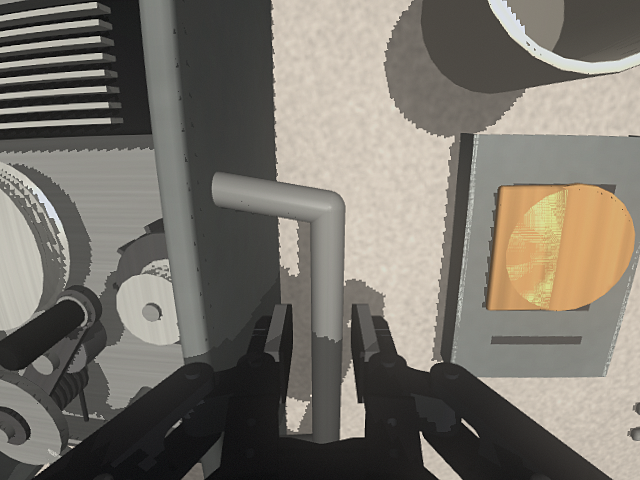

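jog_arm(targets="-0.5 -1 12 0 0 0 -0.4;-0.5 -1 15 0 0 0 -0.4;-0.5 -1 20 0 0 0 -0.4;0 0 25 -2 0.5 0 -0.4;0 0 25 -2 0.5 0 -0.4;0 10 30 -0.5 0.5 0 -0.4;0 15 20 0 0 0 -0.4;0 0 5 0 0 0 -0.4")

```text
time: 9.5
eef_pos: [0.5386, -0.1432, 0.2631]
tcp_rot: [0.992, -0.127, -0.002, 0.002]
contact_force: [0.6, -0.6, 0.5]
opening: 0.301
```

```bash
python3 st.py wrist:w7 top:t7; python3 - <<'E'
import cv2
p=cv2.imread('pics/t7.png')[120:300,220:400];cv2.imwrite('pics/t7c.png',cv2.resize(p,None,fx=3.3,fy=3.3,interpolation=2))
E
```

```text
9.5 [ 0.5386 -0.1432  0.2631] z [-0.005 -0.003 -1.   ] yaw -104.58 [ 0.6 -0.6  0.5] 0.301
tcp px [321.  321.6]
tray_handle [(0.83, [343.7, 213.7], [0.5461, -0.164, 0.12])]
release_peg [(0.69, [189.5, 220.3], [0.5661, -0.0279, 0.084])]
tensioner_hinge [(0.77, [129.8, 313.4], [0.5006, 0.0506, 0.107])]
tcp px [368.2 230.7]
tray_handle [(0.76, [373.4, 233.8], [0.5493, -0.1649, 0.12])]
release_peg [(0.43, [315.3, 226.6], [0.5695, -0.0262, 0.084])]
tensioner_hinge [(0.73, [282.0, 255.5], [0.4963, 0.0508, 0.107])]
```

View pics/w7.png

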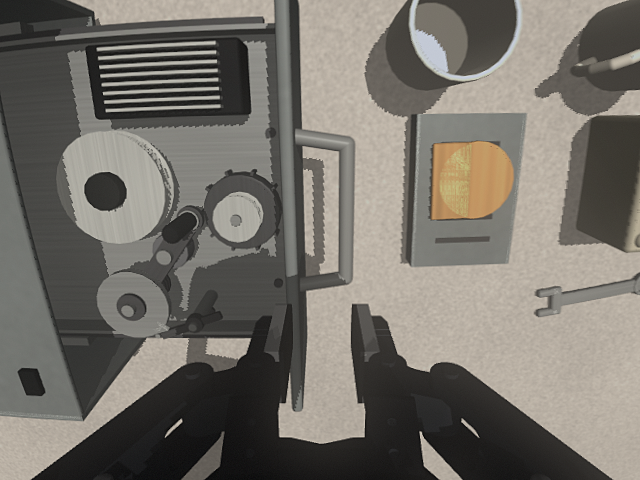

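View pics/t7c.png

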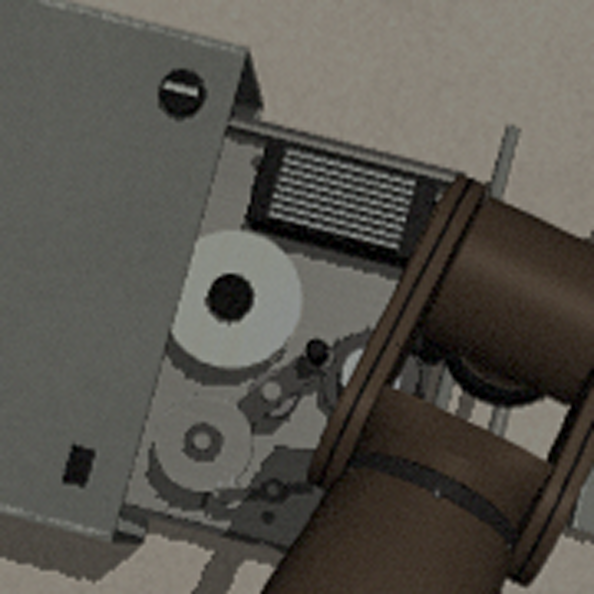

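```bash
python3 - <<'E'
from h import *
p=read_camera("wrist");q=read_camera("top")
for z,(x,y) in [(.084,(.5675,-.027)),(.13,(.5675,-.027))]: print(proj(p,(x,y,z)),proj(q,(x,y,z)))
print(atz(q,(220+317/3.3,120+350/3.3),.13))
a=p["pixels"][180:360,80:300];cv2.imwrite("pics/w7c.png",cv2.resize(a,None,fx=3.3,fy=3.3,interpolation=2))
E
```

```text
[183.56854095 217.17987316] [315.62878307 227.40256466]
[162.96632677 233.26284423] [314.79977604 224.8612892 ]
[ 0.56470655 -0.029999    0.13      ]
```

View pics/w7c.png

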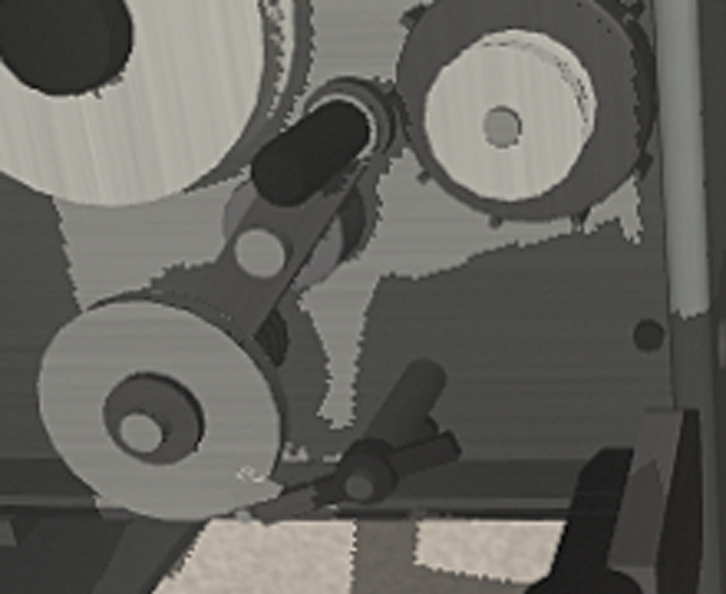

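jog_arm(targets="3 12 0 0 0 -6.5 -0.2;3 12 0 0 0 -6.5 -0.2;3 12 0 0 0 -6.5 -0.2;3 12 0 0 0 -6.5 -0.2;3 12 0 0 0 -6.5 -0.2;3 12 0 0 0 -6.5 -0.2;3 12 0 0 0 -6.5 -0.2;3 12 0 0 0 0 -0.2;3 12 0 0 0 0 -0.2;0 0 0 0 0 0 -0.2")

```text
time: 10.83
eef_pos: [0.5627, -0.0333, 0.249]
tcp_rot: [0.853, -0.521, -0.012, -0.003]
contact_force: [0.9, -0.1, -0.5]
opening: 0.398
```

```bash
python3 st.py wrist:w8
```

```text
10.83 [ 0.5627 -0.0333  0.249 ] z [-0.018  0.017 -1.   ] yaw -152.8 [ 0.9 -0.1 -0.5] 0.398
tcp px [321.9 321.4]
tray_handle [(0.66, [431.9, 77.0], [0.5454, -0.1656, 0.12])]
release_peg [(0.74, [310.6, 221.6], [0.5683, -0.0264, 0.084])]
tensioner_hinge [(0.67, [335.0, 339.6], [0.5017, 0.0563, 0.107])]
```

View pics/w8.png

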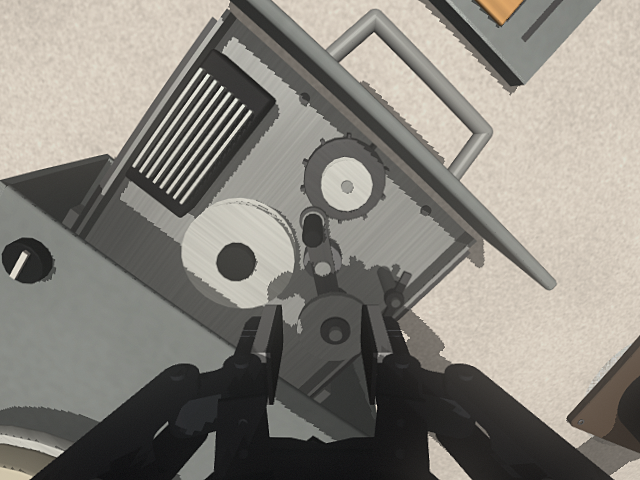

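```bash
python3 - <<'E'
from h import *
p=read_camera("wrist")
a=p["pixels"][180:300,250:400];cv2.imwrite("pics/w8c.png",cv2.resize(a,None,fx=5,fy=5,interpolation=2))
print(atz(p,(314.5,238),.13),atz(p,(311,220),.084),get_state()["qpos"])
E
```

```text
[ 0.56522641 -0.03126541  0.13      ] [ 0.56847165 -0.03006338  0.084     ] [-0.24819719  0.03803093  1.82433483  0.01160824  1.30044953  2.41784446]
```

View pics/w8c.png

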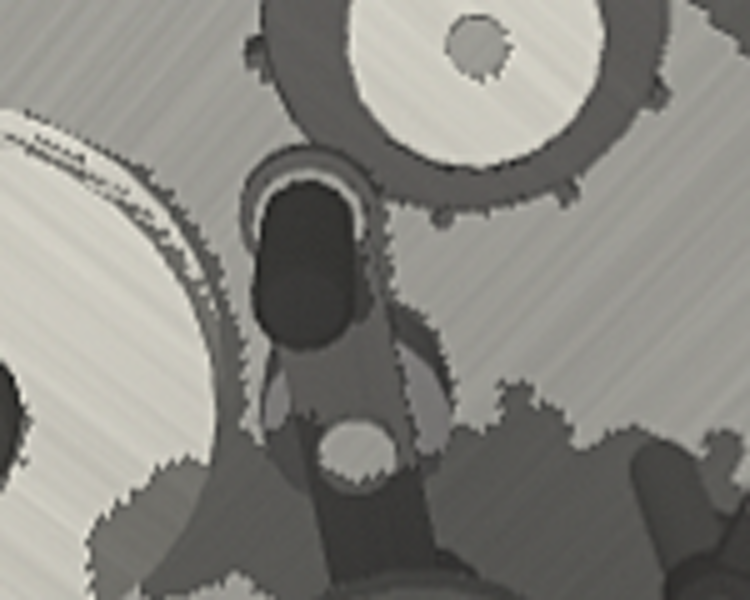

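```bash
python3 - <<'E'
from h import *
p=read_camera("wrist")
print(atz(p,(310.6,240),.13),atz(p,(311.6,225.5),.084))
E
```

```text
[ 0.56715016 -0.02860961  0.13      ] [ 0.5658649  -0.02595198  0.084     ]
```

jog_arm(targets="2 3 -15 -1 -1 0 -0.2;2 3 -25 0 0 0 -0.2;0 0 -25 0 0 0 -0.2;0 0 -20 0 0 0 -0.2;0 0 -10 0 0 0 -0.2;0 0 0 0 0 0 -0.2;0 0 0 0 0 0 -0.2")

```text
time: 11.72
eef_pos: [0.5678, -0.0341, 0.1549]
tcp_rot: [0.851, -0.524, 0.005, -0.0]
contact_force: [0.1, -0.6, 0.1]
opening: 0.398
```

```bash
python3 st.py wrist:w9
```

```text
11.72 [ 0.5678 -0.0341  0.1549] z [ 0.008 -0.005 -1.   ] yaw -153.27 [ 0.1 -0.6  0.1] 0.398
tcp px [321.9 321.5]
tray_handle [(0.57, [499.7, 66.6], [0.5454, -0.1674, 0.12])]
release_peg []
tensioner_hinge [(0.76, [351.2, 424.8], [0.5026, 0.0523, 0.107])]
```

View pics/w9.png

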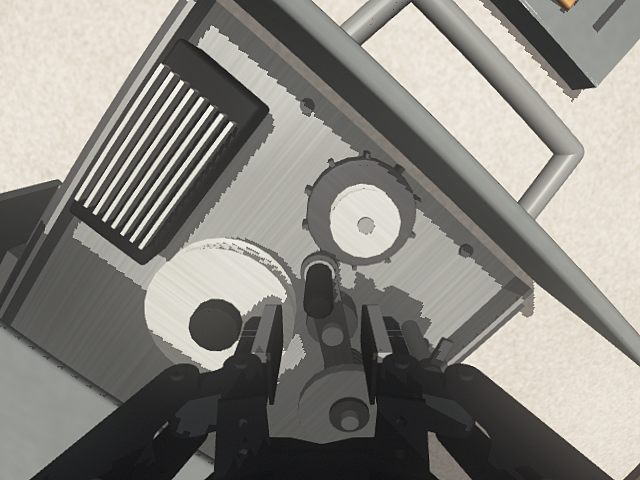

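jog_arm(targets="0 4 0 0 0 0 -0.2;-1 3 -4 0 0 0 -0.2;0 0 0 0 0 0 -0.2")

```text
time: 12.17
eef_pos: [0.5695, -0.0268, 0.1555]
tcp_rot: [0.851, -0.524, 0.009, -0.002]
contact_force: [0.0, 0.9, -0.3]
opening: 0.401
```

```bash
python3 st.py wrist:w10;python3 - <<'E'
import cv2
p=cv2.imread('pics/w10.png')[230:380,240:400];cv2.imwrite('pics/w10c.png',cv2.resize(p,None,fx=4,fy=4,interpolation=2))
E
```

```text
12.17 [ 0.5695 -0.0268  0.1555] z [ 0.017 -0.007 -1.   ] yaw -153.26 [ 0.   0.9 -0.3] 0.401
tcp px [321.9 321.5]
tray_handle [(0.85, [507.4, 61.0], [0.5454, -0.1642, 0.12])]
release_peg [(0.86, [327.0, 264.3], [0.5672, -0.0274, 0.084])]
tensioner_hinge [(0.59, [358.2, 419.6], [0.5028, 0.0533, 0.107])]
```

View pics/w10c.png

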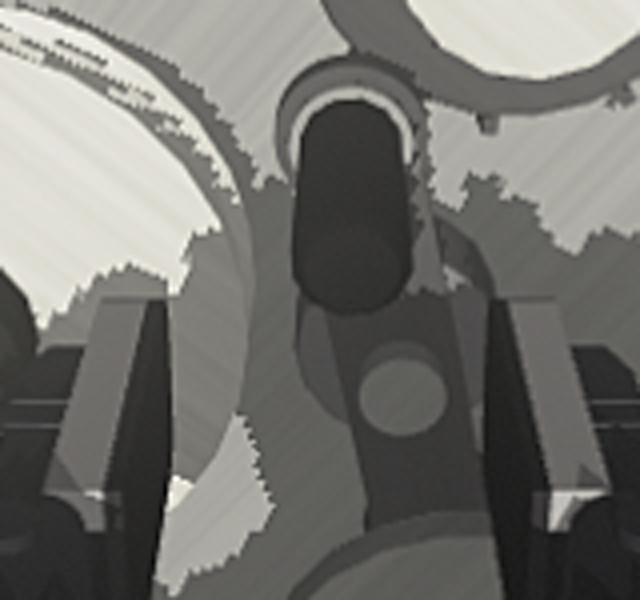

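jog_arm(targets="-1 0 -8 0.4 1 0 -0.2;-1 0 -12 0 0 0 -0.2;0 0 -12 0 0 0 -0.2;0 0 -10 0 0 0 -0.2;0 0 -4 0 0 0 -0.2;0 0 0 0 0 0 -0.2")

```text
time: 12.87
eef_pos: [0.5665, -0.0275, 0.1035]
tcp_rot: [0.851, -0.525, -0.002, 0.001]
contact_force: [-0.1, 0.8, 0.2]
opening: 0.399
```

```bash
python3 st.py wrist:w11;python3 - <<'E'
import cv2
p=cv2.imread('pics/w11.png')[230:430,220:420];cv2.imwrite('pics/w11c.png',cv2.resize(p,None,fx=3,fy=3,interpolation=2))
E
```

```text
12.87 [ 0.5665 -0.0275  0.1035] z [-0.004  0.001 -1.   ] yaw -153.31 [-0.1  0.8  0.2] 0.399
tcp px [321.9 321.4]
tray_handle [(0.57, [575.0, 27.8], [0.5458, -0.1664, 0.12])]
release_peg [(0.75, [321.2, 301.3], [0.5666, -0.0271, 0.084])]
tensioner_hinge [(0.42, [319.7, 300.0], [0.5729, -0.0381, 0.107])]
```

View pics/w11c.png

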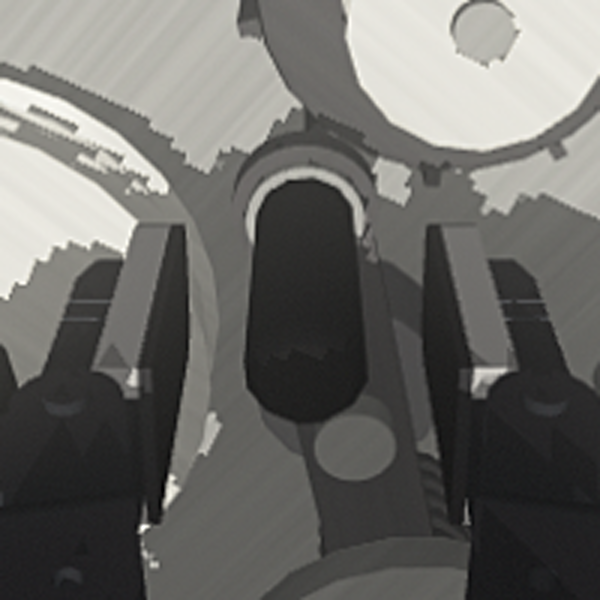

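Well centred on the peg; close.

jog_arm(targets="0 0 0 0 0 0 -1;0 0 0 0 0 0 -1;0 0 0 0 0 0 -1;0 0 0 0 0 0 -1;0 0 0 0 0 0 -1", force=40)

```text
time: 13.48
eef_pos: [0.5673, -0.0281, 0.1074]
tcp_rot: [0.851, -0.525, -0.0, 0.001]
contact_force: [0.1, -0.7, -0.8]
opening: 0.168
```

```bash
python3 st.py; python3 - <<'E'
import numpy as np
P=np.array([.5,.0515]);v=np.array([.5667,-.0273])-P;print(np.linalg.norm(v),np.degrees(np.arctan2(v[1],v[0])))
v*=.105/np.linalg.norm(v)
for t in np.arange(0,.75,.1):
    c,s=np.cos(-t),np.sin(-t);w=np.array([c*v[0]-s*v[1],s*v[0]+c*v[1]]);print(round(t,2),((w-v)*1000).round(1))
E
```

```text
13.48 [ 0.5673 -0.0281  0.1074] z [-0.002 -0.001 -1.   ] yaw -153.29 [ 0.1 -0.7 -0.8] 0.168
0.10323918829591792 -49.75386481018065
0.0 [0. 0.]
0.1 [-8.3 -6.4]
0.2 [-17.3 -11.9]
0.3 [-26.7 -16.5]
0.4 [-36.6 -20.1]
0.5 [-46.7 -22.7]
0.6 [-57.1 -24.3]
0.7 [-67.6 -24.9]
```

jog_arm(targets="-8 -6 0 0 0 0 -1;-9 -5.5 0 0 0 0 -1;-9 -4.6 0 0 0 0 -1;-9 -3.6 0 0 0 0 -1")

```text
time: 13.82
eef_pos: [0.5424, -0.0452, 0.1074]
tcp_rot: [0.849, -0.528, 0.012, -0.011]
contact_force: [12.5, 2.1, -10.4]
opening: 0.167
```

```bash
python3 st.py
```

```text
13.82 [ 0.5424 -0.0452  0.1074] z [ 0.033  0.006 -0.999] yaw -153.81 [ 12.5   2.1 -10.4] 0.167
```

jog_arm(targets="-9 -3 -0.5 0 0.6 0 -1;-9 -2.5 -0.5 0 0.6 0 -1;-9 -2 0 0 0.6 0 -1")

```text
time: 14.07
eef_pos: [0.5239, -0.0519, 0.1074]
tcp_rot: [0.846, -0.532, 0.011, -0.012]
contact_force: [13.2, 0.8, -12.1]
opening: 0.168
```

```bash
python3 st.py
```

```text
14.07 [ 0.5239 -0.0519  0.1074] z [ 0.032  0.009 -0.999] yaw -154.32 [ 13.2   0.8 -12.1] 0.168
```

jog_arm(targets="-9 -1.2 -0.5 0 0.6 0 -1;-9 -1 -0.5 0 0.6 0 -1;-6 -0.5 0 0 0 0 -1")

```text
time: 14.32
eef_pos: [0.5098, -0.0544, 0.1075]
tcp_rot: [0.844, -0.536, 0.017, -0.016]
contact_force: [14.6, 2.3, -14.7]
opening: 0.166
```

```bash
python3 st.py wrist:w12 side:s12 top:t12;python3 - <<'E'
import cv2
p=cv2.imread('pics/s12.png')[200:320,230:400];cv2.imwrite('pics/s12c.png',cv2.resize(p,None,fx=4,fy=4,interpolation=2))
E
```

```text
14.32 [ 0.5098 -0.0544  0.1075] z [ 0.046  0.009 -0.999] yaw -154.87 [ 14.6   2.3 -14.7] 0.166
tcp px [322.  321.4]
tray_handle [(0.61, [367.7, 14.7], [0.5458, -0.1664, 0.12])]
release_peg [(0.84, [321.9, 305.8], [0.5088, -0.0498, 0.084])]
tensioner_hinge []
tcp px [323.6 232.3]
tray_handle [(0.98, [283.2, 216.1], [0.5534, -0.1637, 0.12])]
release_peg []
tensioner_hinge [(0.92, [359.1, 256.5], [0.4953, 0.0613, 0.107]), (0.4, [264.7, 193.3], [0.5366, -0.2536, 0.107])]
tcp px [326.3 250.4]
tray_handle [(0.63, [372.2, 234.4], [0.5479, -0.1621, 0.12])]
release_peg []
tensioner_hinge [(0.63, [281.5, 254.8], [0.4979, 0.052, 0.107])]
```

View pics/w12.png

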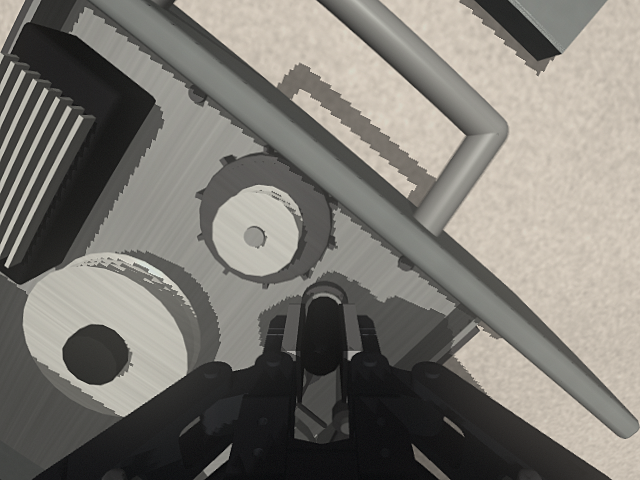

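View pics/s12c.png

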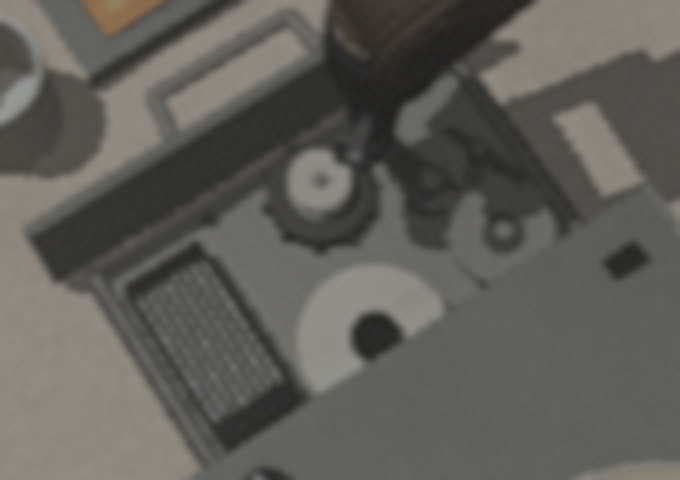

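```bash
python3 st.py
```

```text
14.92 [ 0.51   -0.0544  0.1074] z [ 0.045  0.009 -0.999] yaw -154.85 [ 12.6   2.  -12.4] 0.168
```

jog_arm(targets="-7 0 0 0 0 0 -1;-5 0 0 0 0 0 -1")

```text
time: 15.08
eef_pos: [0.5051, -0.0548, 0.1075]
tcp_rot: [0.842, -0.538, 0.026, -0.021]
contact_force: [15.7, 1.5, -12.6]
opening: 0.165
```

```bash
python3 st.py wrist:w13 top:t13; python3 st.py;python3 - <<'E'
import cv2
p=cv2.imread('pics/t13.png')[150:300,220:400];cv2.imwrite('pics/t13c.png',cv2.resize(p,None,fx=4,fy=4,interpolation=2))
E
```

```text
15.08 [ 0.5051 -0.0548  0.1075] z [ 0.067  0.008 -0.998] yaw -155.15 [ 15.7   1.5 -12.6] 0.165
tcp px [322.1 321.5]
tray_handle [(0.83, [350.6, 10.9], [0.5458, -0.166, 0.12])]
release_peg [(0.81, [322.8, 309.2], [0.5035, -0.0487, 0.084]), (0.37, [352.9, 9.9], [0.5491, -0.1757, 0.084])]
tensioner_hinge []
tcp px [326.5 252.3]
tray_handle [(0.85, [370.6, 235.0], [0.5464, -0.1583, 0.12])]
release_peg []
tensioner_hinge [(0.74, [481.6, 325.6], [0.3389, -0.4183, 0.107]), (0.63, [281.1, 254.6], [0.4984, 0.053, 0.107])]
15.48 [ 0.505  -0.0548  0.1075] z [ 0.067  0.008 -0.998] yaw -155.15 [ 14.7   1.6 -11.5] 0.163
```

View pics/t13c.png

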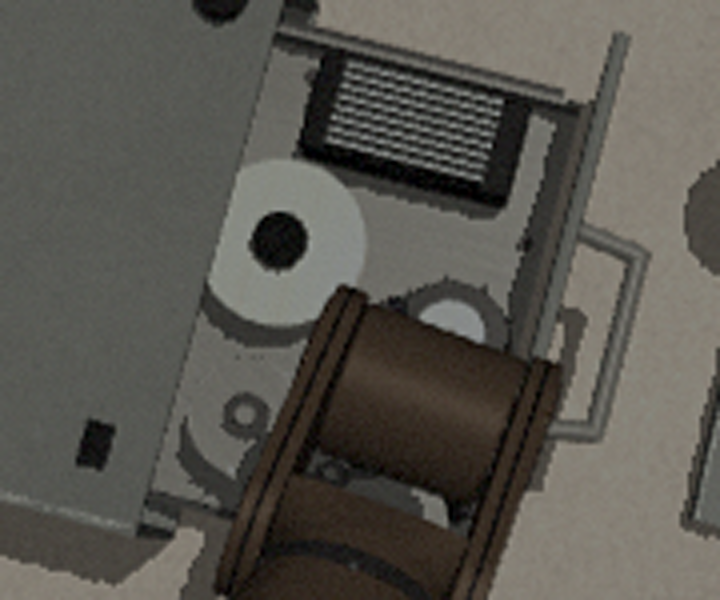

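View pics/w13.png

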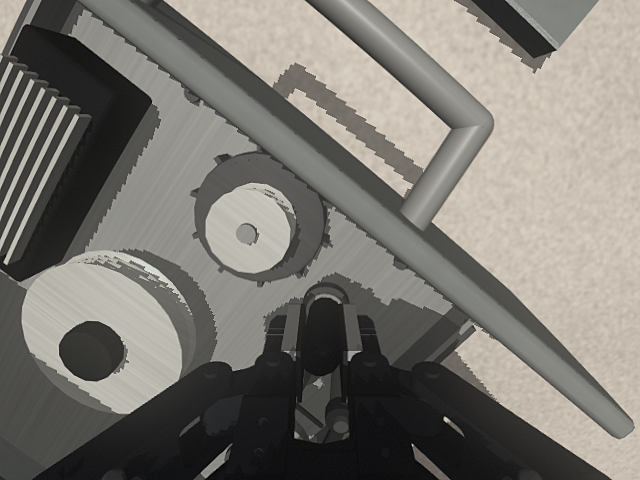

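```bash
python3 - <<'E'
from h import *
p=read_camera("side")
for t in ["mug_by_tray","mug_far","belt_guard","rib","mould","spanner"]:
    print(t,[(round(r["p"],2),atz(p,r["uv"],0).round(3).tolist()) for r in mark_of(t,p)[:2]])
s=get_state();print(s["eef_pos"],s["contact_force"]); print(sign_off())
E
```

```text
mug_by_tray [(0.57, [0.668, -0.285, 0.0])]
mug_far [(0.69, [0.621, -0.48, 0.0])]
belt_guard [(0.94, [0.5, -0.293, 0.0])]
rib [(0.73, [0.513, -0.325, 0.0])]
mould [(0.83, [0.489, -0.492, 0.0])]
spanner [(0.49, [0.337, -0.452, 0.0])]
[ 0.50507673 -0.05481748  0.10747303] [ 15.15440099   1.57180021 -12.25581628]
the job is handed in; nothing more can be done
None
```

The tray is pulled out to its stop and the tensioner arm is held at about 0.65 rad by its peg. I handed the job in at about 15.5 s with the fingers still gripping the peg.

- **Tray:** I pulled it by the handle until the force jumped from about 6 N to about 20 N and it moved no further. The networks still put the handle at (0.546, -0.166) in the last picture, so it had not crept back.
- **Tensioner:** The 0.65 rad comes from the peg's travel along its arc, not a direct reading. The arm was steady and the tool felt about 15 N sideways from the spring.
- **Pawl:** The gripper hid it, so I could not see that it was down. I infer the click from the arm's angle, well past 0.5.
- **Surroundings:** The mug by the tray, belt guard, rib and spanner were within about 10 mm of their starting positions, roughly the networks' own scatter. The mould read about 15 mm off in the side view but the arm never went near it. The far mug showed up in the last check, but I had not measured it at the start.
- **Other:** On my first descent a finger touched the handle bar with about 4 N because the tool had drifted sideways. I lifted, re-aligned and gripped it cleanly, and the handle's measured position had not changed. While holding, the tool also showed a steady downward force of about 12 N.

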